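# Find the released bay of the dry-block incubator and open it

## Robot

A 6-joint arm with a two-finger parallel gripper is mounted at the origin on a cart in front of the work surface, level with it; the furniture and walls round the work are solid. World frame = base frame: x ahead of the robot, y to its left, z up, the work surface at z = 0. Lengths are in m, angles in rad, forces in N, time in s.
With the tool pointing down it reaches from about 0.35 to 0.975 m from the base axis. Payload 4.9 kg.
Tool frame: the origin (TCP) lies at the very end of the fingers, on their centre line; the grasp point (between the pads) lies 19 mm behind it; z points along the fingers, x is the direction in which the jaws open and shut, and the axes are right-handed (so a half turn about z gives the same grasp; the last joint's range is limited). The gripper opens to 85 mm and grips with 20 to 120 N. Pads are 22 mm wide; open, the fingers measure 114 mm over their backs; the gripper's body (76 mm by 85 mm) begins 54 mm behind the grasp point. The pads swing forward as they close: fully open they stand 13 mm farther back than shut.
Start: joints at [-1.242, 0.053, 1.613, -0, 1.476, -0.119], TCP at [0.271, -0.563, 0.231] pointing down, gripper open.
Joint ranges: [-3.01, 3.01], [-1.01, 2.22], [0.06, 2.58], [-1.02, 4.17], [0.09, 2.62], [-3.14, 3.14]. Speed limits (rad/s): [2.57, 2.57, 3.14, 3.14, 3.14, 3.14].

## Interface

Orientations are given as a rotation vector (axis times angle).
In Python, from station import monitor, imaging, ticket gives the robot as it stands.
- The arm moves only by the tool step_arm, never from a script. Its argument "targets" is one flat list of numbers, 4 for each row, row after row: the shift along the tool's x, y, z in m, then the turn about the tool's z in rad. In form: [tx, ty, tz, roll, tx, ty, tz, roll, ...]. A call has 1 to 12 rows; each row is the pose to reach, as a shift and turn from the pose measured when the call began, along the tool's axes at that moment; what a row does not reach only later rows make up. A row lasts 1/12 s, in which the tool goes at most 41.7 mm and 7.16 degrees, less where a joint would pass 70% of its speed; a pose out of reach is approached as far as the arm can. A call with a gripper value outside its range is refused whole. "grip" is the finger opening in m, from 0 to 0.0854, set as the call begins (left out, the last holds). The fingers move at their own pace and stop on an object; "force" is the grip in N (left out, the last holds). Time passes only in rows, so rows that repeat a pose let the fingers close. It gives the time, the measured TCP pose, the force and the opening at its end, in the units of the state.
- monitor.get_obs(): the state, without advancing time (a new reading comes with each control period).
- imaging.get_image(name): name is "scene" or "top" or "wrist"; returns a dict with "color" (420x560x3 uint8, red, green, blue), "depth" (420x560 float32, m along the optical axis (not along the pixel's ray), 0 where there is no reading), "fov_y" (degrees; the focal length in pixels is half the picture's height over the tangent of half this angle, whatever the lens; pixels are square), "cx", "cy" (the principal point, pixels), "R" (3x3) and "t" (3): a world point X has camera coordinates R X + t. Camera axes: x right, y down, z forward; pixel columns grow to the right and rows downward; lengths in m; the calibration is good to about 2 mm. The wrist camera is an equidistant fisheye: a pixel r from the principal point sees the ray r / f radians off the axis. A picture is of the moment at which its call begins.
- ticket.finish_job(): hands the job in, once; it reports no verdict.
Trained networks look in a picture, given as the dict that the camera call returned (one of the last four; its "shot" number tells which), for a name from the list of things; names that differ only in an ending like _2 or _b are one class to them, and where a whole thing is asked for, a point or a joint stands for the part that bears it (a point fixed in the world has none). Each returns a list of dicts, best first, with "score" (0 to 1); they miss things now and then, are a little off and sometimes report something else, mostly with a low value. They report only what shows in the picture. A call takes as long as a camera call.
- imaging.search_frame(name, picture): "uv" ([column, row] in pixels, amid what is visible of it).
- imaging.mark_of(name, picture): "uv" ([column, row] in pixels: a listed point, or the origin of a listed thing).
The state is a dict: "t": time; "q": joint angles; "dq": joint speeds; "effort": joint torques, N m; "tool_pos": TCP position; "tool_rot": TCP orientation; "contact_force": force on the tool from outside, world axes, zero at the start; "wrist_torque": the same for the moment, N m; "opening": finger opening in m.
Only numpy, scipy, OpenCV 4.12 (cv2) and the standard library are available. Lean on these libraries where they do the work, as an engineer would, in place of code of your own. Each camera call takes 0.05 s, during which the arm holds its last target.

## Task

One bay of the four-bay incubator has finished and its cover has been let go, but the display is off and the covers look alike: press the black thumb pad at the back of each cover, lightly, until you find the one that rocks. Then push that cover up and right back, so that it stands fully open for unloading. It is all pressing and pushing with the fingertips: do not lift or shift the incubator or anything round it.

Things in the scene. Friction and masses are not known exactly. Their poses are not given: they have to be found in the camera images.
- incubator: White four-bay dry-block incubator, 122 (x) x 272 (y) x 62 mm high, 4 kg, loose on the bench. Origin: centre of underside; its front (dark display, keys) is its -x. Four equal grey covers, 104 (x) x 56 (y) x 5 mm, lie flush in its top, 64 mm apart along y. Three are held from inside by a catch, unseen; which one is free changes. Its walls and ribs end level with the shut covers, 62 mm up.
- cover_1 (a joint): Cover of the left-hand (+y) bay on its pin (along y, 10 mm behind the box's middle, 59.5 mm up): 0 shut; grows as the tail behind the pin goes down and the 62 mm flap in front of it rises and swings back, away from the robot; stop 1.66 rad. A free cover turns at 0.03 N m (1.5 N on the pad) and stays where it is left; a held one gives 1 mm, to about 0.03 rad.
- pad_1 (a point): Middle of the black ribbed thumb pad on the upper face of the cover of the left-hand (+y) bay: 21 mm behind the pin, on the 42 mm tail; 62 mm above the bench when shut, moves with the cover. The bay under the tail is hollow to 16 mm above the bench, 58 mm wide; its back wall is 22 mm behind this point. Axes when shut as the box's.
- edge_1 (a point): Middle of the front edge of the cover of the left-hand (+y) bay, on its upper face, 62 mm in front of the pin; rises as the cover opens. Under the flap is a metal block with tube caps up to 52 mm above the bench. Axes when shut as the box's: x to the back, y to the left, z up.
- cover_2 (a joint): Cover of the second bay from the left on its pin (along y, 10 mm behind the box's middle, 59.5 mm up): 0 shut; grows as the tail behind the pin goes down and the 62 mm flap in front of it rises and swings back, away from the robot; stop 1.66 rad. A free cover turns at 0.03 N m (1.5 N on the pad) and stays where it is left; a held one gives 1 mm, to about 0.03 rad.
- pad_2 (a point): Middle of the black ribbed thumb pad on the upper face of the cover of the second bay from the left: 21 mm behind the pin, on the 42 mm tail; 62 mm above the bench when shut, moves with the cover. The bay under the tail is hollow to 16 mm above the bench, 58 mm wide; its back wall is 22 mm behind this point. Axes when shut as the box's.
- edge_2 (a point): Middle of the front edge of the cover of the second bay from the left, on its upper face, 62 mm in front of the pin; rises as the cover opens. Under the flap is a metal block with tube caps up to 52 mm above the bench. Axes when shut as the box's: x to the back, y to the left, z up.
- cover_3 (a joint): Cover of the third bay from the left on its pin (along y, 10 mm behind the box's middle, 59.5 mm up): 0 shut; grows as the tail behind the pin goes down and the 62 mm flap in front of it rises and swings back, away from the robot; stop 1.66 rad. A free cover turns at 0.03 N m (1.5 N on the pad) and stays where it is left; a held one gives 1 mm, to about 0.03 rad.
- pad_3 (a point): Middle of the black ribbed thumb pad on the upper face of the cover of the third bay from the left: 21 mm behind the pin, on the 42 mm tail; 62 mm above the bench when shut, moves with the cover. The bay under the tail is hollow to 16 mm above the bench, 58 mm wide; its back wall is 22 mm behind this point. Axes when shut as the box's.
- edge_3 (a point): Middle of the front edge of the cover of the third bay from the left, on its upper face, 62 mm in front of the pin; rises as the cover opens. Under the flap is a metal block with tube caps up to 52 mm above the bench. Axes when shut as the box's: x to the back, y to the left, z up.
- cover_4 (a joint): Cover of the right-hand (-y) bay on its pin (along y, 10 mm behind the box's middle, 59.5 mm up): 0 shut; grows as the tail behind the pin goes down and the 62 mm flap in front of it rises and swings back, away from the robot; stop 1.66 rad. A free cover turns at 0.03 N m (1.5 N on the pad) and stays where it is left; a held one gives 1 mm, to about 0.03 rad.
- pad_4 (a point): Middle of the black ribbed thumb pad on the upper face of the cover of the right-hand (-y) bay: 21 mm behind the pin, on the 42 mm tail; 62 mm above the bench when shut, moves with the cover. The bay under the tail is hollow to 16 mm above the bench, 58 mm wide; its back wall is 22 mm behind this point. Axes when shut as the box's.
- edge_4 (a point): Middle of the front edge of the cover of the right-hand (-y) bay, on its upper face, 62 mm in front of the pin; rises as the cover opens. Under the flap is a metal block with tube caps up to 52 mm above the bench. Axes when shut as the box's: x to the back, y to the left, z up.
- specimen_jar: Translucent specimen jar with lid, 43 mm across, 48 mm high; loose, to be left alone. Origin: centre of its underside.
- bench_timer: White digital timer, 38 x 66 x 63 mm high; loose, to be left alone. Origin: centre of its underside.
- stain_a: Purple dropper bottle with white cap, 34 mm across, 89 mm high; loose, to be left alone. Origin: centre of its underside.
- stain_b: Dark red dropper bottle with red cap, 34 mm across, 89 mm high; loose, to be left alone. Origin: centre of its underside.
- marker_blue: Blue felt marker lying flat, 14 x 132 mm, 15 mm high, its length along its own y; loose, to be left alone. Origin: centre of its underside.

How it is judged:
By the outcome, as a careful person would: the job done as asked, in the order asked, and still so for the second after the job is handed in, with the robot touching nothing.
It also fails if it takes over 45 s, if anything falls off the work surface, if the arm or the gripper's body presses on something with over 40 N, if the wrist force passes 120 N, or if a joint passes its speed limit or range.

## Working session

There is one attempt and no reset: what is moved stays moved. The work goes in short steps, Python scripts to look and compute and a tool call to move; the robot and the scene stay as the last step left them, time stands still between calls to the robot, and variables do not carry over. Pictures are saved under pics/ and viewed, and the job is handed in when it is done.

Besides the shell and the picture viewer there is one more tool, called after "Request:" as name(argument=value, ...), one argument or row to a line, values as JSON. step_arm: Moves the arm, as the interface text tells. Its arguments: {"type":"object","properties":{"targets":{"type":"array","items":{"type":"number"}},"grip":{"type":"number"},"force":{"type":"number"}},"required":["targets"]}

```bash
mkdir -p pics; cat > h.py <<'E'
import numpy as np, cv2
from station import monitor, imaging, ticket
from scipy.spatial.transform import Rotation as Ro
def save(p,n): cv2.imwrite('pics/'+n+'.png',p['color'][:,:,::-1])
def f(p): return 210/np.tan(np.radians(p['fov_y'])/2)
def pt(p,u,v,z=None):
    F=f(p); R=np.array(p['R']);t=np.array(p['t'])
    d=np.array([(u-p['cx'])/F,(v-p['cy'])/F,1.])
    if z is None:
        D=p['depth'][int(round(v)),int(round(u))]; return R.T@(d*D-t)
    o=-R.T@t; w=R.T@d; return o+w*(z-o[2])/w[2]
def proj(p,X):
    c=np.array(p['R'])@np.array(X)+np.array(p['t']); return [p['cx']+f(p)*c[0]/c[2],p['cy']+f(p)*c[1]/c[2]]
E
python3 - <<'E'
from h import *
np.set_printoptions(precision=4,suppress=True)
o=monitor.get_obs(); print(o)
T=imaging.get_image('top'); S=imaging.get_image('scene')
save(T,'top0');save(S,'scene0')
for nm,p in (('T',T),('S',S)):
    print(nm, -np.array(p['R']).T@np.array(p['t']))
    for n in ['pad_1','edge_1','incubator']:
        for r in imaging.mark_of(n,p): print(nm,n,r['uv'],round(r['score'],2),pt(p,*r['uv'],z=0.062 if n!='incubator' else 0),pt(p,*r['uv']))
E
```

```text
{'t': 0.0, 'q': array([-1.2421,  0.0533,  1.6143, -0.    ,  1.476 , -0.1191]), 'dq': array([ 0.0004, -0.0015, -0.0008, -0.0018, -0.0009, -0.0009]), 'effort': array([  0.001 , -39.3674, -37.0178,   0.0001,   0.0069,   0.    ]), 'tool_pos': array([ 0.2704, -0.5628,  0.2301]), 'tool_rot': array([-2.6582,  1.6721,  0.0025]), 'contact_force': array([-0.7029,  0.3202, -0.1655]), 'wrist_torque': array([-0.0408,  0.0584,  0.0428]), 'opening': 0.08538309232595463}
T [ 0.4324 -0.0635  1.079 ]
T pad_1 [303.4, 184.5] 0.94 [ 0.5401 -0.0842  0.062 ] [ 0.5402 -0.0842  0.0604]
T pad_1 [255.3, 189.5] 0.91 [0.5296 0.0382 0.062 ] [0.53   0.0386 0.0588]
T pad_1 [228.8, 188.1] 0.89 [0.5345 0.1059 0.062 ] [0.5344 0.1058 0.0626]
T pad_1 [282.2, 188.3] 0.85 [ 0.5314 -0.0302  0.062 ] [ 0.5314 -0.0303  0.0623]
T pad_1 [280.2, 220.0] 0.67 [ 0.4511 -0.0239  0.062 ] [ 0.4511 -0.0238  0.0599]
T edge_1 [280.5, 218.6] 0.96 [ 0.4546 -0.0247  0.062 ] [ 0.4546 -0.0248  0.0632]
T edge_1 [232.0, 218.6] 0.94 [0.4566 0.0984 0.062 ] [ 0.4324 -0.0635  1.079 ]
T edge_1 [304.2, 222.1] 0.81 [ 0.4448 -0.0844  0.062 ] [ 0.4447 -
[... 201 characters left out ...]

S pad_1 [210.2, 243.3] 0.83 [0.535  0.1048 0.062 ] [0.5337 0.1058 0.064 ]
S pad_1 [274.2, 191.9] 0.69 [ 0.538  -0.0896  0.062 ] [ 0.5388 -0.0904  0.0609]
S pad_1 [232.0, 225.8] 0.6 [0.536  0.0424 0.062 ] [0.5335 0.0445 0.0658]
S pad_1 [161.7, 303.6] 0.56 [0.4961 0.262  0.062 ] [0.5151 0.2527 0.0309]
S edge_1 [284.2, 230.0] 0.97 [ 0.4486 -0.0225  0.062 ] [ 0.4493 -0.0233  0.0607]
S edge_1 [264.7, 246.2] 0.95 [0.449  0.0358 0.062 ] [0.449  0.0359 0.0621]
S edge_1 [301.9, 211.9] 0.65 [ 0.4545 -0.0856  0.062 ] [ 0.4542 -0.0851  0.0626]
S incubator [257.4, 243.7] 0.78 [0.4997 0.0059 0.    ] [0.4632 0.0421 0.0638]
S incubator [303.1, 211.2] 0.29 [ 0.4886 -0.1338  0.    ] [ 0.4543 -0.0893  0.0614]
```

```bash
python3 - <<'E'
from h import *
for n,(a,b,c,d) in {'top0':(190,140,350,260),'scene0':(130,120,370,300)}.items():
    im=cv2.imread(f'pics/{n}.png'); k=800/(c-a); k=min(k,600/(d-b))
    cv2.imwrite(f'pics/{n}c.png',cv2.resize(im[b:d,a:c],None,fx=k,fy=k,interpolation=cv2.INTER_CUBIC))
E
```

```text
(no output)
```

View pics/top0.png

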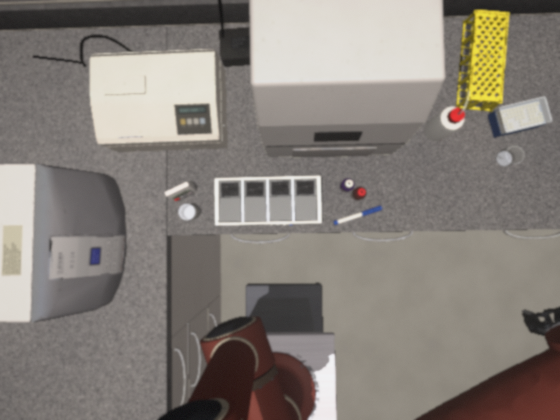

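View pics/scene0.png

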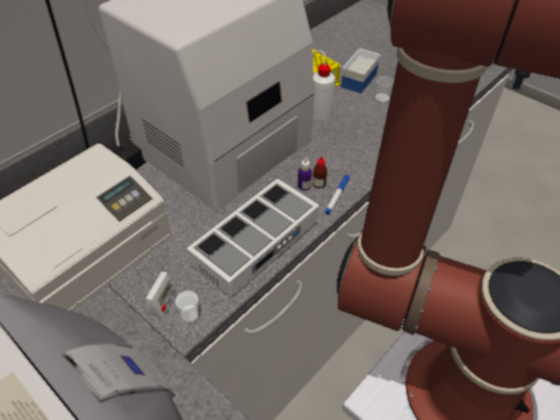

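```bash
sleep 3; ls pics
```

```text
scene0.png
scene0c.png
top0.png
top0c.png
```

View pics/top0c.png

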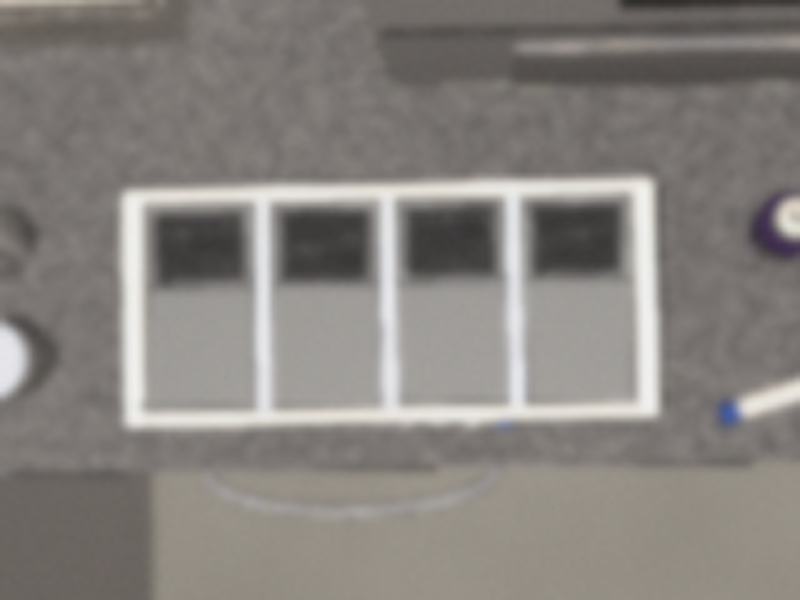

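View pics/scene0c.png

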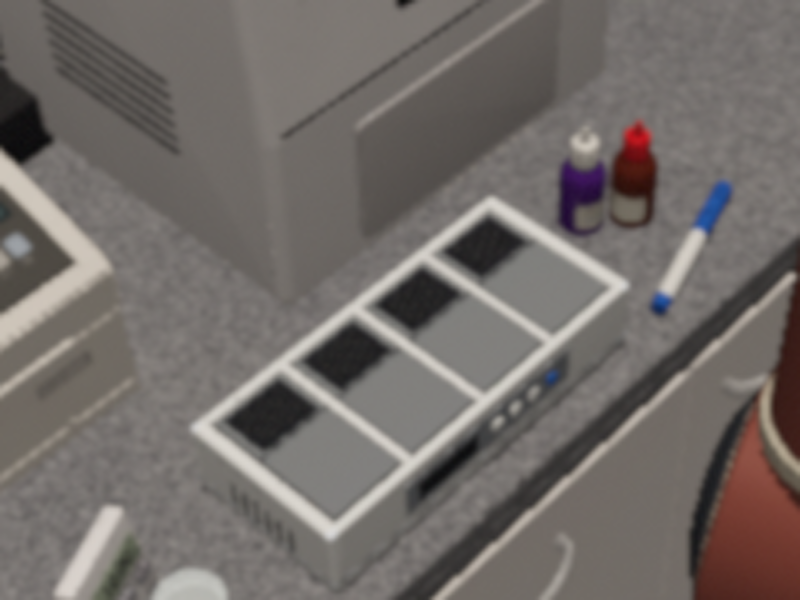

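The pictures show the incubator with pads at the back (+x), at top-view pixels about (229,188), (255,189), (281,188) and (304,185). All covers look shut, the bottles are to its right, and a tall instrument stands behind. Next I fit the box pose.

```bash
python3 - <<'E'
from h import *
np.set_printoptions(precision=4,suppress=True)
T=imaging.get_image('top'); S=imaging.get_image('scene')
def cloud(p):
    F=f(p);v,u=np.mgrid[0:420,0:560];D=p['depth']
    c=np.stack([(u-p['cx'])/F*D,(v-p['cy'])/F*D,D],-1).reshape(-1,3)
    X=(c-np.array(p['t']))@np.array(p['R']); X[D.ravel()==0]=np.nan; return X
for n,p in (('T',T),('S',S)):
    X=cloud(p)
    m=(abs(X[:,2]-.062)<.012)&(X[:,0]>.38)&(X[:,0]<.60)&(X[:,1]>-.16)&(X[:,1]<.17)
    img=(m.reshape(420,560)).astype(np.uint8)
    k,l,s,_=cv2.connectedComponentsWithStats(img); i=1+np.argmax(s[1:,4])
    P=X[(l==i).ravel()]; print(n,len(P),np.median(P[:,2]))
    r=cv2.minAreaRect((P[:,:2]*1000).astype(np.float32)); print(r)
    m=(X[:,2]>.1)&(X[:,0]>.45)&(X[:,0]<.8)&(abs(X[:,1])<.2)
    Q=X[m]; 
    for lo in (.1,.15,.2,.25,.3,.35,.4): 
        q=Q[(Q[:,2]>lo)&(Q[:,2]<lo+.05)]
        print(lo,len(q),q[:,0].min() if len(q) else None)
    # corners from colour
    if n=='T': cs=[(122,190),(655,178),(659,415),(127,428)]; cs=[(190+a/5,140+b/5) for a,b in cs]
    else: k=800/240; cs=[(195,428),(492,197),(628,285),(333,540)]; cs=[(130+a/k,120+b/k) for a,b in cs]
    C=np.array([pt(p,a,b,.062) for a,b in cs]); print(C, C.mean(0))
    e=C[1]-C[0];print('yaw',np.degrees(np.arctan2(e[0],-e[1])),np.linalg.norm(e),np.linalg.norm(C[2]-C[1]))
    e=C[2]-C[3];print('yaw',np.degrees(np.arctan2(e[0],-e[1])))
E
```

```text
T 5011 0.061362238880343804
((502.85040283203125, 7.136474609375), (123.17261505126953, 271.7984619140625), 0.008659971877932549)
0.1 1942 0.6145459288314221
0.15 1591 0.6188660077176041
0.2 839 0.6201216120882799
0.25 1131 0.6251473093812425
0.3 2011 0.6387750173523873
0.35 8342 0.6583080054601763
0.4 2335 0.681021580452797
[[ 0.5611  0.1426  0.062 ]
 [ 0.5619 -0.1292  0.062 ]
 [ 0.4418 -0.1287  0.062 ]
 [ 0.4396  0.1409  0.062 ]] [0.5011 0.0064 0.062 ]
yaw 0.16469646230962623 0.27182269962570726 0.12010084586336023
yaw 0.4672495811130059
S 6211 0.06205034834762387
((500.7864990234375, 8.641860961914062), (274.41595458984375, 125.78187561035156), 89.98588562011719)
0.1 3911 0.6113687686881789
0.15 3458 0.6153610963084615
0.2 2686 0.617024417829296
0.25 3001 0.624542235194763
0.3 3538 0.635131961939831
0.35 4983 0.655573539180293
0.4 1826 0.6766881645590328
[[ 0.5573  0.1431  0.062 ]
 [ 0.5597 -0.1246  0.062 ]
 [ 0.4405 -0.1238  0.062 ]
 [ 0.4383  0.1438  0.062 ]] [0.4989 0.0096 0.062 ]
yaw 0.5026651444492791 0.26774840982118553 0.11916269020692441
yaw 0.4776505526854851
```

```bash
cat >> h.py <<'E'
YAW=np.radians(0.35); C0=np.array([0.501,0.0075,0])
RB=Ro.from_euler('z',YAW).as_matrix()
def bw(x,y,z): return C0+RB@np.array([x,y,z])
PY={1:.096,2:.032,3:-.032,4:-.096}
def go(Xw,az=None):
    o=monitor.get_obs(); R=Ro.from_rotvec(o['tool_rot']).as_matrix()
    d=R.T@(np.array(Xw)-o['tool_pos']); r=0
    if az is not None:
        a=np.arctan2(R[1,0],R[0,0]); r=-((az-a+np.pi)%(2*np.pi)-np.pi)
    print('pos',o['tool_pos'].round(4),'F',o['contact_force'].round(2),'-> shift',d.round(4),'roll',round(r,3),'axes x',R[:,0].round(3),'y',R[:,1].round(3))
E
python3 -c "
from h import *
go(bw(.036,-.096,.14),YAW-np.pi/2)"
```

```text
pos [ 0.2706 -0.5633  0.2312] F [-0.15  0.29 -0.36] -> shift [-0.3126 -0.4464  0.0913] roll 0.442 axes x [ 0.433 -0.901 -0.   ] y [-0.901 -0.433  0.   ]
```

Request:
step_arm(
  targets=[-0.313, -0.446, 0, 0.442, -0.313, -0.446, 0, 0.442, -0.313, -0.446, 0, 0.442, -0.313, -0.446, 0, 0.442, -0.313, -0.446, 0, 0.442, -0.313, -0.446, 0, 0.442, -0.313, -0.446, 0, 0.442, -0.313, -0.446, 0, 0.442, -0.313, -0.446, 0, 0.442, -0.313, -0.446, 0, 0.442, -0.313, -0.446, 0, 0.442, -0.313, -0.446, 0, 0.442],
  grip=0,
  force=20,
)

```text
t: 1.5
tool_pos: [0.5156, -0.1258, 0.2317]
tool_rot: [-2.228, 2.215, -0.002]
contact_force: [0.0, -0.6, 0.7]
opening: 0.0
```

```bash
python3 -c "
from h import *
go(bw(.036,-.096,.10),YAW-np.pi/2)"
```

```text
pos [ 0.5156 -0.1258  0.2317] F [ 0.03 -0.64  0.68] -> shift [-0.0374 -0.0221  0.1317] roll -0.0 axes x [ 0.006 -1.     0.   ] y [-1.    -0.006 -0.001]
```

Request:
step_arm(
  targets=[-0.037, -0.022, 0.04, 0, -0.037, -0.022, 0.08, 0, -0.037, -0.022, 0.11, 0, -0.037, -0.022, 0.135, 0, -0.037, -0.022, 0.152, 0, -0.037, -0.022, 0.157, 0, -0.037, -0.022, 0.157, 0, -0.037, -0.022, 0.157, 0],
)

```text
t: 2.17
tool_pos: [0.5383, -0.0891, 0.0759]
tool_rot: [-2.227, 2.214, -0.004]
contact_force: [0.8, 0.4, 1.3]
opening: 0.0
```

```bash
python3 - <<'E'
from h import *
go(bw(.036,-.096,.062),YAW-np.pi/2)
W=imaging.get_image('wrist');save(W,'w1');S=imaging.get_image('scene');save(S,'s1')
im=S['color'][120:300,130:370,::-1];cv2.imwrite('pics/s1c.png',cv2.resize(im,None,fx=3.3,fy=3.3))
go(bw(.036,-.096,.062),YAW-np.pi/2)
E
```

```text
pos [ 0.5383 -0.0891  0.0759] F [0.85 0.45 1.34] -> shift [-0.0008  0.0007  0.0139] roll -0.0 axes x [ 0.006 -1.     0.001] y [-1.    -0.006 -0.002]
pos [ 0.5391 -0.0894  0.0771] F [0.19 0.3  0.8 ] -> shift [-0.0011  0.0015  0.015 ] roll -0.001 axes x [ 0.006 -1.     0.002] y [-1.    -0.006 -0.005]
```

View pics/w1.png

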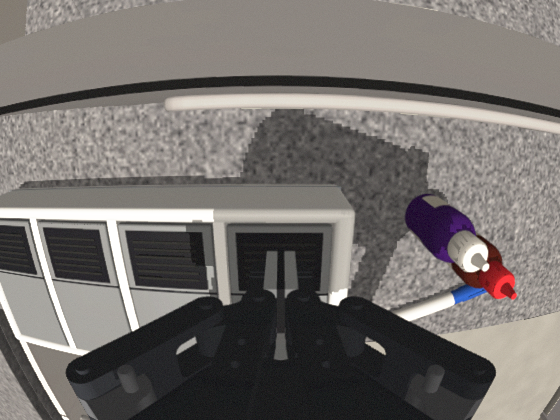

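View pics/s1c.png

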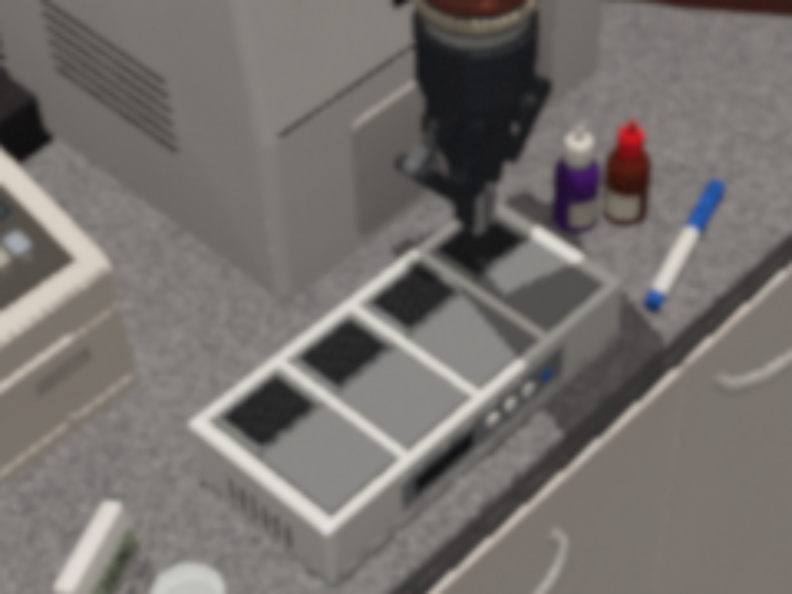

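Request:
step_arm(
  targets=[-0.001, 0.001, 0.008, 0, -0.001, 0.001, 0.012, 0, -0.001, 0.001, 0.014, 0, -0.001, 0.001, 0.016, 0, -0.001, 0.001, 0.016, 0],
)

```text
t: 2.68
tool_pos: [0.5382, -0.0885, 0.0615]
tool_rot: [-2.226, 2.214, -0.007]
contact_force: [-1.1, 0.1, 2.1]
opening: -0.0001
```

```bash
python3 - <<'E'
from h import *
go(bw(.036,-.096,.062),YAW-np.pi/2)
E
```

```text
pos [ 0.5382 -0.0885  0.0615] F [-1.08  0.08  2.12] -> shift [-0.0002  0.0007 -0.0005] roll -0.001 axes x [ 0.006 -1.     0.002] y [-1.    -0.006 -0.005]
```

Request:
step_arm(
  targets=[0, 0, 0.001, 0, 0, 0, 0.002, 0, 0, 0, 0.002, 0],
)

```text
t: 2.93
tool_pos: [0.5383, -0.0885, 0.0613]
tool_rot: [-2.227, 2.214, -0.005]
contact_force: [-5.5, 2.0, 12.5]
opening: 0.0002
```

```bash
python3 - <<'E'
from h import *
go(bw(.036,-.096,.062),YAW-np.pi/2)
W=imaging.get_image('wrist');save(W,'w2')
go(bw(.036,-.096,.062),YAW-np.pi/2)
E
```

```text
pos [ 0.5383 -0.0885  0.0613] F [-5.51  1.99 12.46] -> shift [-0.0002  0.0007 -0.0007] roll -0.0 axes x [ 0.006 -1.     0.001] y [-1.    -0.006 -0.003]
pos [ 0.5384 -0.0885  0.0613] F [-6.13  1.16 11.83] -> shift [-0.0002  0.0008 -0.0007] roll -0.0 axes x [ 0.006 -1.     0.001] y [-1.    -0.006 -0.004]
```

View pics/w2.png

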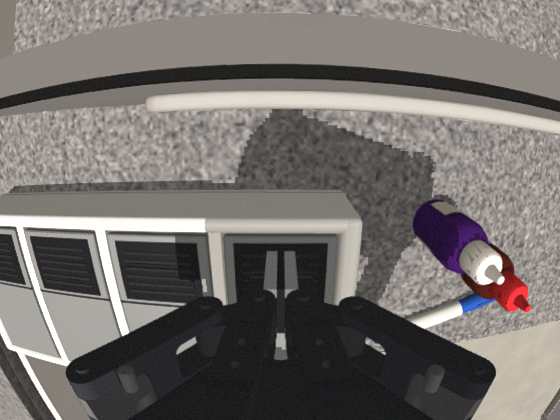

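Cover 4 is held: it gave no travel at 12 N. Next is pad 3.

Request:
step_arm(
  targets=[0, 0, -0.008, 0, 0, 0.001, -0.014, 0, -0.03, 0.001, -0.014, 0, -0.063, 0.001, -0.014, 0, -0.063, 0.001, -0.014, 0, -0.063, 0.001, -0.012, 0, -0.063, 0.001, -0.006, 0, -0.063, 0.001, -0.002, 0, -0.063, 0.001, -0.001, 0, -0.063, 0.001, -0.001, 0],
)

```text
t: 3.82
tool_pos: [0.5367, -0.0262, 0.0618]
tool_rot: [-2.226, 2.216, -0.004]
contact_force: [-0.2, -0.5, -0.1]
opening: -0.0002
```

```bash
python3 - <<'E'
from h import *
go(bw(.036,PY[3],.062),YAW-np.pi/2)
E
```

```text
pos [ 0.5367 -0.0262  0.0618] F [-0.15 -0.52 -0.15] -> shift [-0.0019 -0.0005 -0.0003] roll -0.002 axes x [ 0.005 -1.     0.001] y [-1.    -0.005 -0.003]
```

Request:
step_arm(
  targets=[0, 0, 0.001, 0, 0, 0, 0.002, 0, 0, 0, 0.003, 0, 0, 0, 0.003, 0],
)

```text
t: 4.15
tool_pos: [0.5371, -0.0264, 0.0613]
tool_rot: [-2.225, 2.217, -0.002]
contact_force: [-7.4, 1.8, 15.2]
opening: -0.0002
```

```bash
python3 - <<'E'
from h import *
go(bw(.036,PY[3],.062),YAW-np.pi/2)
E
```

```text
pos [ 0.5371 -0.0264  0.0613] F [-7.38  1.81 15.19] -> shift [-0.0021 -0.0001 -0.0007] roll -0.002 axes x [ 0.004 -1.     0.001] y [-1.    -0.004 -0.001]
```

Cover 3 is held as well (15 N, no travel). Next is pad 2.

Request:
step_arm(
  targets=[0, 0, -0.008, 0, 0, 0.001, -0.014, 0, -0.03, 0.001, -0.014, 0, -0.065, 0.001, -0.014, 0, -0.065, 0.001, -0.014, 0, -0.065, 0.001, -0.012, 0, -0.065, 0.001, -0.006, 0, -0.065, 0.001, -0.002, 0, -0.065, 0.001, -0.001, 0, -0.065, 0.001, -0.001, 0],
)

```text
t: 4.98
tool_pos: [0.5355, 0.0378, 0.0616]
tool_rot: [2.224, -2.218, 0.001]
contact_force: [-0.7, 0.2, -0.6]
opening: 0.0
```

```bash
python3 - <<'E'
from h import *
go(bw(.036,PY[2],.062),YAW-np.pi/2)
E
```

```text
pos [0.5355 0.0378 0.0616] F [-0.73  0.19 -0.61] -> shift [-0.0019 -0.0014 -0.0004] roll -0.003 axes x [ 0.003 -1.     0.001] y [-1.    -0.003 -0.   ]
```

Request:
step_arm(
  targets=[0, 0, 0.001, 0, 0, 0, 0.002, 0, 0, 0, 0.0025, 0, 0, 0, 0.0025, 0],
)

```text
t: 5.32
tool_pos: [0.5357, 0.0374, 0.0593]
tool_rot: [2.224, -2.219, 0.002]
contact_force: [0.1, -0.7, 1.0]
opening: 0.0
```

```bash
python3 - <<'E'
from h import *
go(bw(.036,PY[2],.062),YAW-np.pi/2)
E
```

```text
pos [0.5357 0.0374 0.0593] F [ 0.12 -0.74  1.04] -> shift [-0.0023 -0.0011 -0.0027] roll -0.004 axes x [ 0.002 -1.     0.001] y [-1.    -0.002 -0.001]
```

Pad 2 sinks at about 1 N, so cover 2 rocks. I'll keep pressing it down.

Request:
step_arm(
  targets=[-0.001, 0, 0.002, 0, -0.001, 0, 0.004, 0, -0.001, 0, 0.006, 0, -0.001, 0, 0.008, 0, -0.001, 0, 0.01, 0, -0.001, 0, 0.012, 0, -0.001, 0, 0.012, 0],
)

```text
t: 5.9
tool_pos: [0.5356, 0.0386, 0.0467]
tool_rot: [2.224, -2.218, 0.002]
contact_force: [0.7, -0.3, 0.8]
opening: -0.0001
```

```bash
python3 - <<'E'
from h import *
go(bw(.036,PY[2],.062),YAW-np.pi/2)
S=imaging.get_image('scene');save(S,'s3')
W=imaging.get_image('wrist');save(W,'w3')
im=S['color'][120:300,130:370,::-1];cv2.imwrite('pics/s3c.png',cv2.resize(im,None,fx=3.3,fy=3.3))
E
```

```text
pos [0.5356 0.0386 0.0467] F [ 0.7  -0.31  0.82] -> shift [-0.0011 -0.0012 -0.0153] roll -0.004 axes x [ 0.003 -1.     0.001] y [-1.    -0.003 -0.001]
```

View pics/s3c.png

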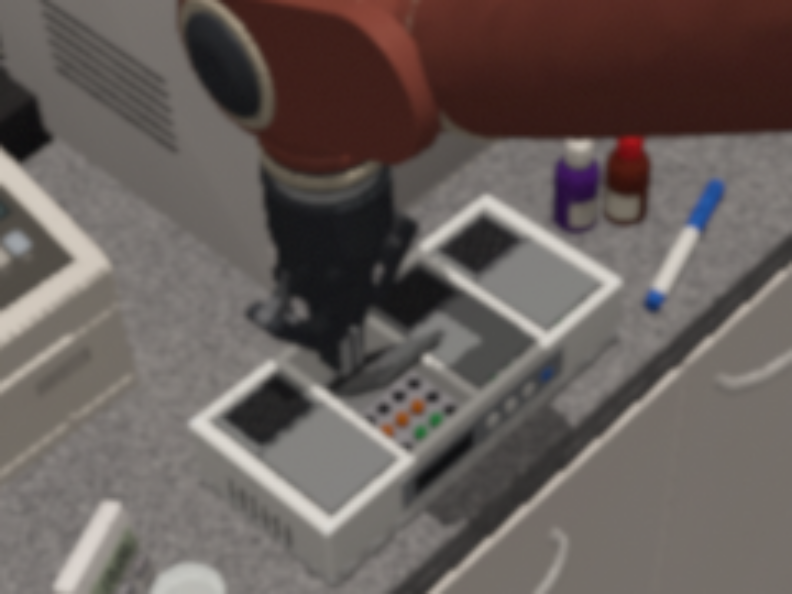

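View pics/w3.png

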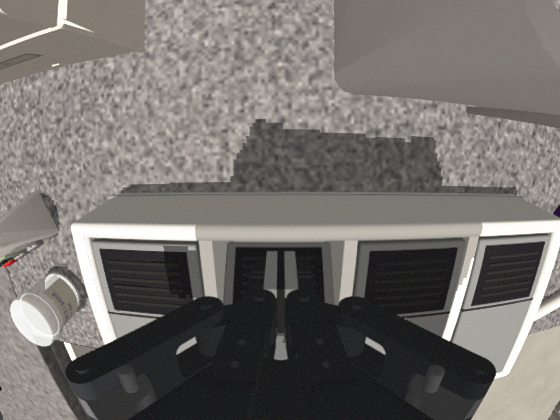

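Cover 2 is clearly rising: in the scene crop the flap is up at about (390,360) and the tube caps are visible. Now I'll lift out, go round to the front and push the flap back.

Request:
step_arm(
  targets=[0, 0, -0.03, 0, 0, 0, -0.07, 0, -0.001, 0, -0.1, 0, -0.001, 0.04, -0.1, 0, -0.001, 0.08, -0.1, 0, -0.001, 0.113, -0.1, 0, -0.001, 0.113, -0.1, 0, -0.001, 0.113, -0.1, 0, -0.001, 0.113, -0.08, 0, -0.001, 0.113, -0.05, 0, -0.001, 0.113, -0.043, 0, -0.001, 0.113, -0.043, 0],
)

```text
t: 7.0
tool_pos: [0.4208, 0.0394, 0.0871]
tool_rot: [2.221, -2.215, -0.006]
contact_force: [-0.2, -0.2, 0.1]
opening: -0.0002
```

```bash
python3 - <<'E'
from h import *
go(bw(-.03,PY[2],.09),YAW-np.pi/2)
S=imaging.get_image('scene');save(S,'s4')
im=S['color'][120:300,130:370,::-1];cv2.imwrite('pics/s4c.png',cv2.resize(im,None,fx=3.3,fy=3.3))
W=imaging.get_image('wrist');save(W,'w4')
E
```

```text
pos [0.4208 0.0394 0.0871] F [-0.19 -0.22  0.13] -> shift [ 0.0002 -0.05   -0.0032] roll -0.004 axes x [ 0.002 -1.     0.   ] y [-1.    -0.002  0.006]
```

View pics/s4c.png

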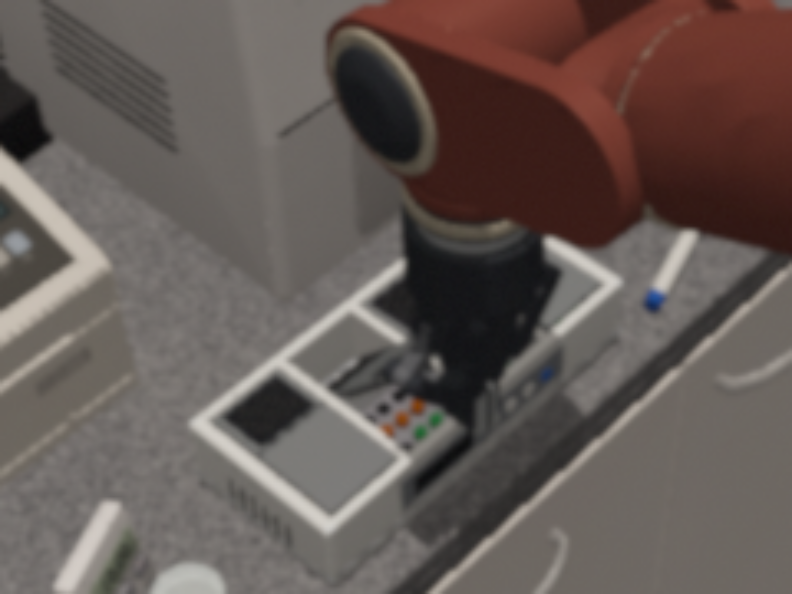

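View pics/w4.png

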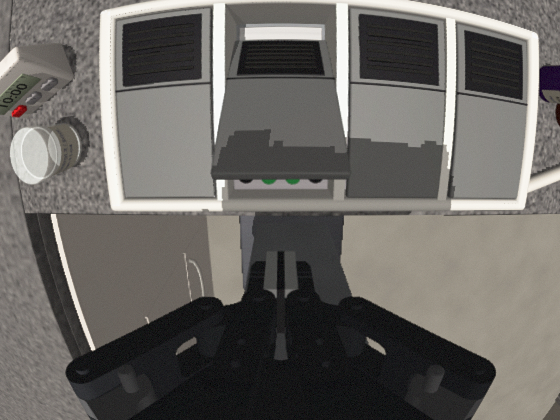

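Wrist view: the front edge of cover 2 is at rows 165–180, with the fingertips (280,255) in front of it and centred. Now I push back.

Request:
step_arm(
  targets=[0, 0, 0.009, 0, 0, 0, 0.009, 0, 0, -0.01, 0.009, 0, 0, -0.02, 0.009, 0, 0, -0.026, 0.009, 0, 0, -0.032, 0.009, 0, 0, -0.038, 0.007, 0, 0, -0.044, 0.004, 0, 0, -0.05, 0, 0, 0, -0.055, -0.004, 0, 0, -0.06, -0.006, 0, 0, -0.06, -0.006, 0],
)

```text
t: 8.1
tool_pos: [0.4847, 0.0393, 0.0974]
tool_rot: [-2.224, 2.218, -0.004]
contact_force: [-0.4, -0.3, 0.2]
opening: -0.0001
```

```bash
python3 - <<'E'
from h import *
go(bw(-.01,PY[2],.095),YAW-np.pi/2)
S=imaging.get_image('scene');save(S,'s5')
im=S['color'][120:300,130:370,::-1];cv2.imwrite('pics/s5c.png',cv2.resize(im,None,fx=3.3,fy=3.3))
W=imaging.get_image('wrist');save(W,'w5')
E
```

```text
pos [0.4847 0.0393 0.0974] F [-0.44 -0.26  0.22] -> shift [-0.0001 -0.0061  0.0024] roll -0.004 axes x [ 0.002 -1.     0.001] y [-1.    -0.002 -0.002]
```

View pics/s5c.png

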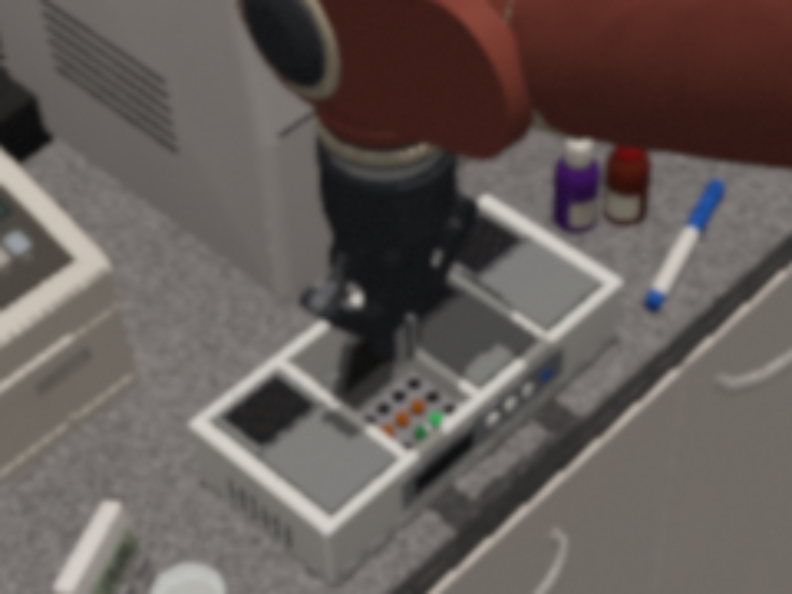

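View pics/w5.png

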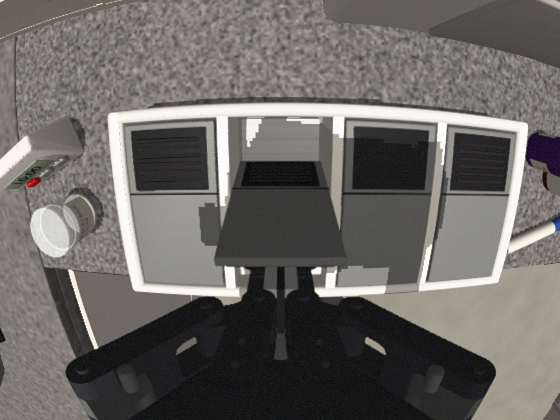

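Request:
step_arm(
  targets=[0, -0.004, 0, 0, 0, -0.008, 0, 0, 0, -0.012, 0, 0, 0, -0.014, 0, 0, 0, -0.014, 0, 0],
)

```text
t: 8.62
tool_pos: [0.498, 0.0394, 0.0965]
tool_rot: [2.224, -2.219, 0.002]
contact_force: [0.3, -0.0, -0.2]
opening: 0.0001
```

```bash
python3 - <<'E'
from h import *
go(bw(-.01,PY[2],.095),YAW-np.pi/2)
E
```

```text
pos [0.498  0.0394 0.0965] F [ 0.32 -0.03 -0.24] -> shift [-0.      0.0071  0.0015] roll -0.004 axes x [ 0.003 -1.     0.001] y [-1.    -0.003 -0.001]
```

Request:
step_arm(
  targets=[0, -0.002, 0, 0, 0, -0.004, 0, 0, 0, -0.005, 0, 0, 0, -0.005, 0, 0],
)

```text
t: 8.95
tool_pos: [0.5027, 0.0394, 0.0963]
tool_rot: [2.224, -2.218, 0.001]
contact_force: [-2.0, 0.0, 1.6]
opening: -0.0001
```

```bash
python3 - <<'E'
from h import *
go(bw(-.01,PY[2],.095),YAW-np.pi/2)
W=imaging.get_image('wrist');save(W,'w6')
E
```

```text
pos [0.5027 0.0394 0.0963] F [-1.97  0.01  1.61] -> shift [-0.      0.0119  0.0013] roll -0.004 axes x [ 0.003 -1.     0.001] y [-1.    -0.003  0.   ]
```

View pics/w6.png

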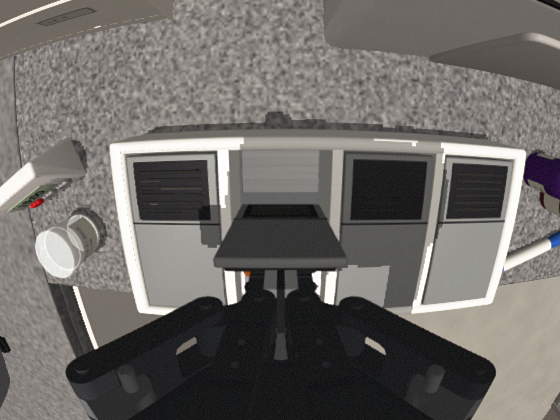

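Request:
step_arm(
  targets=[0, -0.002, 0, 0, 0, -0.004, 0, 0, 0, -0.005, 0, 0, 0, -0.005, 0, 0],
)

```text
t: 9.33
tool_pos: [0.5034, 0.0395, 0.0962]
tool_rot: [2.218, -2.211, -0.013]
contact_force: [-18.1, 0.3, 14.2]
opening: -0.0001
```

```bash
python3 - <<'E'
from h import *
go(bw(-.01,PY[2],.095),YAW-np.pi/2)
E
```

```text
pos [0.5034 0.0395 0.0962] F [-18.1    0.31  14.25] -> shift [-0.      0.0126  0.0013] roll -0.003 axes x [ 0.003 -1.     0.001] y [-1.    -0.003  0.013]
```

The force rose at about x=0.503, so I back off a little and measure the angle.

Request:
step_arm(
  targets=[0, 0.005, 0, 0, 0, 0.02, 0, 0, 0, 0.05, -0.01, 0, 0, 0.08, -0.02, 0, 0, 0.08, -0.02, 0, 0, 0.08, -0.02, 0],
)

```text
t: 9.83
tool_pos: [0.4239, 0.0392, 0.1181]
tool_rot: [2.219, -2.213, -0.008]
contact_force: [-0.3, -0.5, -0.1]
opening: -0.0002
```

```bash
python3 - <<'E'
from h import *
np.set_printoptions(precision=4,suppress=True)
go(bw(-.01,PY[2],.095),YAW-np.pi/2)
T=imaging.get_image('top');S=imaging.get_image('scene');W=imaging.get_image('wrist');save(W,'w7');save(S,'s7');save(T,'t7')
im=S['color'][120:300,130:370,::-1];cv2.imwrite('pics/s7c.png',cv2.resize(im,None,fx=3.3,fy=3.3))
im=T['color'][140:260,190:350,::-1];cv2.imwrite('pics/t7c.png',cv2.resize(im,None,fx=5,fy=5))
for n,p in (('T',T),('S',S)):
    F=f(p);v,u=np.mgrid[0:420,0:560];D=p['depth']
    c=np.stack([(u-p['cx'])/F*D,(v-p['cy'])/F*D,D],-1).reshape(-1,3)
    X=(c-np.array(p['t']))@np.array(p['R']); X[D.ravel()==0]=np.nan
    m=(X[:,0]>.47)&(X[:,0]<.56)&(X[:,1]>.005)&(X[:,1]<.075)&(X[:,2]>.07)&(X[:,2]<.14)
    Q=X[m];print(n,len(Q))
    for lo in np.arange(.07,.14,.01):
        q=Q[(Q[:,2]>lo)&(Q[:,2]<lo+.01)]
        if len(q): print(round(lo,3),len(q),q.min(0),np.median(q,0),q.max(0))
E
```

```text
pos [0.4239 0.0392 0.1181] F [-0.33 -0.5  -0.07] -> shift [-0.     -0.0671  0.0225] roll -0.003 axes x [ 0.003 -1.     0.002] y [-1.    -0.003  0.009]
T 152
0.07 14 [0.509  0.0106 0.0704] [0.5094 0.024  0.0763] [0.5119 0.0526 0.08  ]
0.08 12 [0.5089 0.0117 0.0802] [0.5093 0.0449 0.0816] [0.5132 0.0647 0.0889]
0.09 23 [0.5102 0.0109 0.0902] [0.5106 0.036  0.0946] [0.5172 0.0654 0.0993]
0.1 16 [0.5116 0.0154 0.1038] [0.5119 0.0358 0.1085] [0.5143 0.0612 0.1098]
0.11 55 [0.5115 0.012  0.1101] [0.5157 0.0334 0.1178] [0.5208 0.0673 0.12  ]
0.12 32 [0.5134 0.0115 0.12  ] [0.5179 0.0403 0.121 ] [0.5205 0.0645 0.1233]
S 434
0.07 61 [0.5056 0.0234 0.07  ] [0.5081 0.0483 0.0746] [0.5158 0.0689 0.0796]
0.08 61 [0.5067 0.0305 0.08  ] [0.509  0.0527 0.0849] [0.5136 0.0692 0.09  ]
0.09 68 [0.5068 0.0133 0.0901] [0.5104 0.052  0.0956] [0.5174 0.0685 0.0999]
0.1 74 [0.5083 0.0116 0.1002] [0.5112 0.0416 0.1055] [0.5183 0.068  0.1098]
0.11 115 [0.5079 0.0133 0.11  ] [0.5124 0.0446 0.1167] [0.5206 0.0688 0.1199]
0.12 55 [0.5112 0.0137 0.12  ] [0.5162 0.0397 0.1215] [0.5199 0.068  0.1241]
```

View pics/s7c.png

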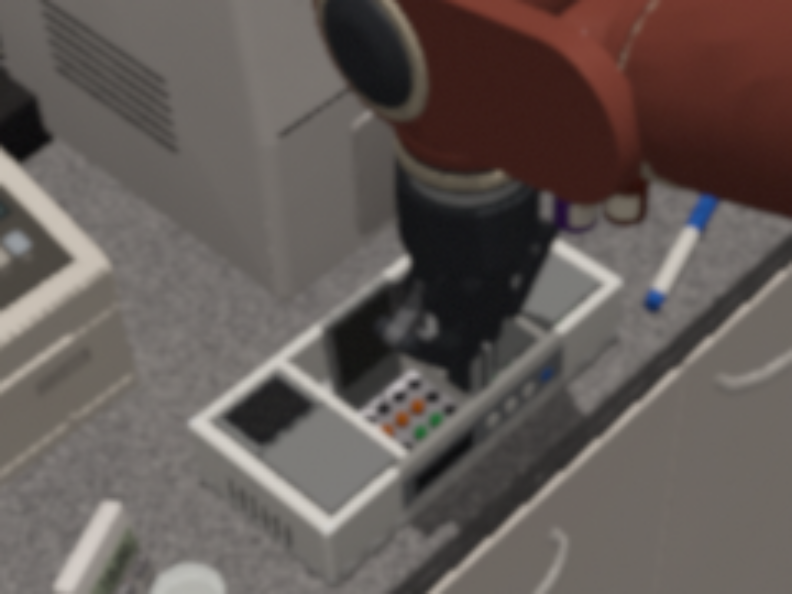

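View pics/w7.png

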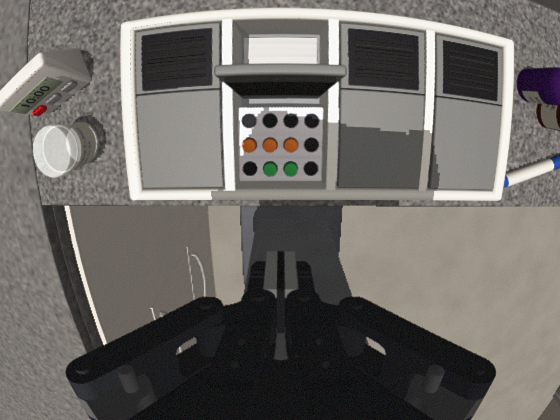

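View pics/t7c.png

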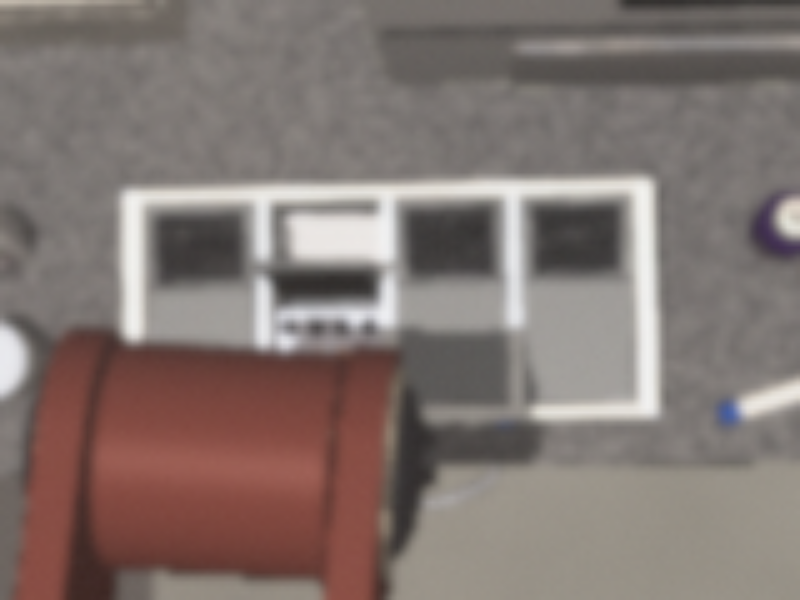

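The cover leans about 0.09 rad past vertical, which is the stop, and the box corners sit on the same pixels as at the start. I'll retract and recheck.

Request:
step_arm(
  targets=[0, 0.0, -0.04, 0, 0.0, 0.0, -0.08, 0, 0.04, 0.03, -0.12, 0, 0.08, 0.06, -0.12, 0, 0.12, 0.06, -0.12, 0, 0.16, 0.06, -0.12, 0, 0.2, 0.06, -0.12, 0, 0.24, 0.06, -0.12, 0, 0.26, 0.06, -0.12, 0, 0.26, 0.06, -0.12, 0, 0.26, 0.06, -0.12, 0],
)

```text
t: 10.9
tool_pos: [0.3668, -0.2227, 0.2376]
tool_rot: [2.214, -2.216, -0.016]
contact_force: [0.2, 1.2, -0.4]
opening: -0.0004
```

```bash
python3 - <<'E'
from h import *
np.set_printoptions(precision=4,suppress=True)
o=monitor.get_obs();print(o['t'],o['tool_pos'],o['contact_force'])
T=imaging.get_image('top');S=imaging.get_image('scene')
im=S['color'][120:300,130:370,::-1];cv2.imwrite('pics/s8c.png',cv2.resize(im,None,fx=3.3,fy=3.3))
im=T['color'][140:260,190:350,::-1];cv2.imwrite('pics/t8c.png',cv2.resize(im,None,fx=5,fy=5))
for n,p in (('T',T),('S',S)):
    F=f(p);v,u=np.mgrid[0:420,0:560];D=p['depth']
    c=np.stack([(u-p['cx'])/F*D,(v-p['cy'])/F*D,D],-1).reshape(-1,3)
    X=(c-np.array(p['t']))@np.array(p['R']); X[D.ravel()==0]=np.nan
    m=(X[:,0]>.49)&(X[:,0]<.514)&(X[:,1]>.012)&(X[:,1]<.068)&(X[:,2]>.07)&(X[:,2]<.117)
    a=np.polyfit(X[m][:,2],X[m][:,0],1);print(n,m.sum(),'angle',np.pi/2+np.arctan(a[0]))
    m=(abs(X[:,2]-.062)<.012)&(X[:,0]>.38)&(X[:,0]<.60)&(X[:,1]>-.16)&(X[:,1]<.17)
    k,l,s,_=cv2.connectedComponentsWithStats(m.reshape(420,560).astype(np.uint8)); i=1+np.argmax(s[1:,4])
    print(cv2.minAreaRect((X[(l==i).ravel()][:,:2]*1000).astype(np.float32)))
E
```

```text
10.9 [ 0.3668 -0.2227  0.2376] [ 0.1793  1.2393 -0.3635]
T 69 angle 1.6533986563345129
((502.718994140625, 6.9525604248046875), (122.95845794677734, 271.7818908691406), 0.13518111407756805)
S 350 angle 1.6507919094085126
((500.92584228515625, 8.302001953125), (125.04588317871094, 275.08642578125), 0.576926589012146)
```

View pics/s8c.png

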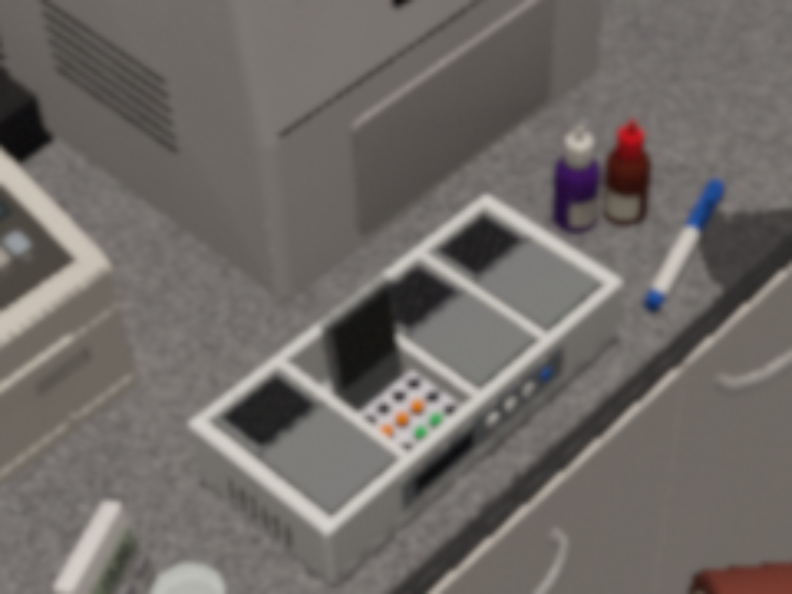

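View pics/t8c.png

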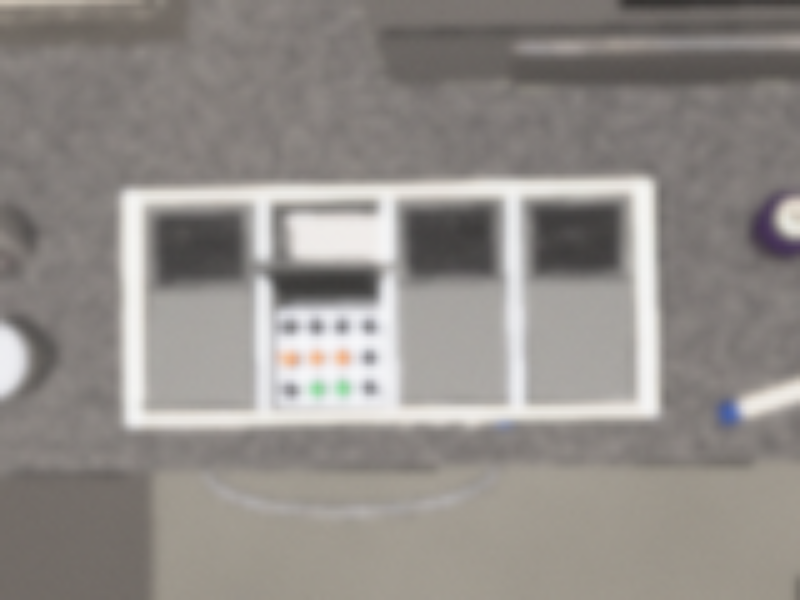

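The cover stands at about 1.65 rad, at the stop within measuring error. The box is within 0.4 mm of where it began, nothing else has visibly moved and the arm is clear.

```bash
python3 -c "
from station import ticket
print(ticket.finish_job())"
```

```text
the job is handed in; nothing more can be done
None
```

Cover 2, the second bay from the left, was the free one. It now stands fully open, and the job was handed in at about 11 s.

- **Finding it:** I pressed the pads from the right. Covers 4 and 3 were held, with almost no travel at about 12 N and 15 N. Those presses were firmer than the light touch you asked for. Cover 2 sank at about 1 N. I did not press cover 1, as the free one was already found.
- **Opening it:** I pressed pad 2 down until the flap had risen. Then I went round to the front and pushed the flap back with the closed fingertips until the force climbed at the stop, to about 18 N along the push.
- **Last checks:** Depth fits from the top and scene cameras put the cover at 1.653 and 1.651 rad; the stop is 1.66. The incubator was within 0.4 mm of its starting position in both views, which is within measuring noise. The bottles, marker, jar and timer showed no visible movement. The arm was clear of everything. No check failed or disagreed.

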